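# Edge the cover plate out of its holder and cover the beaker

### The job

Cover the small beaker with the blue enamelled plate. The plate lies sunk in its sprung holder and cannot be gripped there: press a fingertip lightly on it and slide it out over the open front end, without pressing hard and without letting it fall, until enough hangs over to pinch it by its two sides. Then carry it to the beaker and lay it gently and level across the mouth so that the opening is fully covered, leaving the beaker standing where it is and everything else undisturbed.

Things in the scene. Friction and masses are not known exactly. Their poses are not given: they have to be found in the camera images.
- cover: flat blue enamelled plate, 140 (x) x 66 (y) x 5 (z) mm, about 80 g, smooth (slides easily on the tray, fairly slippery in the fingers too, so pinch it firmly once it is clear of the rails). Origin: centre of its underside; x along its length, z up. It starts lying in the holder with its x along the holder's x, its front end (-x) flush with the open front end of the tray.
- holder: plate holder fixed to the bench: dark foot, white tray with grey rails on four springs. Origin 66 mm below the middle of the tray floor, at or up to 12 mm below the bench top (its height is set differently each time); z up, x along the tray. Open front end at x = -70 mm, looking to -x, free air in front. Floor x from -70 to +84 mm, 108 mm wide; plate's top at z = 71 mm.
- beaker: small clear glass beaker with a low spout, loose, about 80 g, 68 mm tall, body about 51 mm in diameter (57 mm over the spout), standing upright on the bench on its own. Origin: centre of its underside, z up.
- mouth (a point): centre of the beaker's mouth, on its axis at rim height (68 mm above the beaker's foot)
- crucible: bystander: small white porcelain crucible, 44 mm wide, 36 mm tall, origin under its centre
- crucible_cap: bystander: white crucible lid lying on the bench, 46 mm wide, 12 mm tall, origin under its centre
- tape: bystander: roll of tan tape lying flat, 57 mm wide, 18 mm tall, origin under its centre
- marker: bystander: marker pen lying on the bench, 135 mm long (its y), 17 mm thick, origin under its middle
- bulb: bystander: red rubber pipette bulb standing on the bench, 48 mm wide, 85 mm tall, origin under its centre
- front_edge (a point): middle of the tray floor's open front edge. Rails 19 mm wide, 4 mm high along both long sides (2 mm play each side) and a wall of that height across the back leave the plate only 1 mm proud: it can leave only upward or to the holder's -x. The tray is stiffly sprung: it sinks 1 mm per 16 N, so judge the push by force. Over 20 N between plate and tray chips the enamel.
- studs (a point): point midway between two small brass sprung studs, at holder x = -35 mm, on dark brackets that reach 61 mm to either side of the tray's middle line and as high as the rails; the studs nip the plate's side edges with about 4 N each, so a fingertip must press on the plate with roughly 4 to 8 N before the plate comes along with it
Mind the look-alikes: they are no part of the job. Of the things that look like the beaker, take the one that is farthest from the robot's base at the start.

How it is judged:
By the outcome, as a careful person would: the job done as asked, in the order asked, and still so for the second after the job is handed in, with the robot touching nothing.
It also fails if it takes over 72 s, if anything falls off the work surface, if the arm or the gripper's body presses on something with over 40 N, if the wrist force passes 120 N, or if a joint passes its speed limit or range.

### The arm

A 7-joint arm with a two-finger parallel gripper is mounted at the origin on a cart in front of the work surface, level with it; the furniture and walls round the work are solid. World frame = base frame: x ahead of the robot, y to its left, z up, the work surface at z = 0. Lengths are in m, angles in rad, forces in N, time in s.
With the tool pointing down it reaches from about 0.4 to 0.875 m from the base axis. Payload 19.3 kg.
Tool frame: the origin (TCP) lies at the very end of the fingers, on their centre line; the grasp point (between the pads) lies 19 mm behind it; z points along the fingers, y is the line along which they close (so a half turn about z gives the same grasp; the last joint's range is limited). The gripper opens to 85 mm and grips with 20 to 120 N. Pads are 22 mm wide; open, the fingers measure 114 mm over their backs; the gripper's body (76 mm by 85 mm) begins 54 mm behind the grasp point. The pads swing forward as they close: fully open they stand 13 mm farther back than shut.
Start: joints at [1.113, 0.521, -0.036, 1.599, 0.021, 1.021, -0.113], TCP at [0.236, -0.579, 0.194] pointing down, gripper open.
Joint ranges: [-2.91, 2.91], [-0.3, 2.13], [-1.5, 1.42], [0.17, 2.43], [-1.26, 4.41], [0.16, 1.93], [-2.52, 2.52]. Speed limits (rad/s): [1.89, 1.89, 2.39, 2.39, 3.01, 3.01, 3.01].

### API

Orientations are given as [roll, pitch, yaw] about the fixed x, y, z axes, in that order (R = Rz(yaw) Ry(pitch) Rx(roll)).
In Python, from workcell import bot gives the robot as it stands.
- The arm moves only by the tool servo_tool, never from a script. Its argument "plan" is a list of rows, each a list of 7 numbers: the finger opening in cm, from 0 to 8.54, then the shift along the tool's x, y, z in cm, then the turn, a rotation vector about the tool's x, y, z in degrees. In form: [[fingers, x, y, z, wx, wy, wz], ...]. A call has 1 to 10 rows; each row is the pose to reach, as a shift and turn from the pose commanded when the call began, along the tool's axes at that moment; what a row does not reach only later rows make up. A row lasts 1/10 s, in which the tool goes at most 50 mm and 8.59 degrees, less where a joint would pass 70% of its speed; a pose out of reach is approached as far as the arm can. A call with a gripper value outside its range is refused whole. The fingers move at their own pace and stop on an object; "force" is the grip in N (left out, the last holds). Time passes only in rows, so rows that repeat a pose let the fingers close. It gives the time, the measured TCP pose, the force, the opening and the grip force at its end, in the units of the state.
- bot.observe(): the state, without advancing time (a new reading comes with each control period).
- bot.grab_frame(name): name is "side" or "top"; returns a dict with "frame" (420x560x3 uint8, blue, green, red), "mtx" (3x3 intrinsics, pixels), "k1" (the pictures are not rectified: a ray, as slopes to the right and down, at radius r is drawn at 1 + k1 r^2 times it, then the intrinsics apply), "R" (3x3) and "t" (3): a world point X has camera coordinates R X + t. Camera axes: x right, y down, z forward; pixel columns grow to the right and rows downward; lengths in m; the calibration is good to about 2 mm. A picture is of the moment at which its call begins. There is no depth.
- bot.job_done(): hands the job in; it is judged then, once.
The state is a dict: "clock": time; "qpos": joint angles; "qd": joint speeds; "joint_efforts": joint torques, N m; "position": TCP position; "tool_rot": TCP orientation; "force": force on the tool from outside, world axes, zero at the start; "moment": the same for the moment, N m; "grip_width": finger opening in m; "finger_force": force on a finger pad.
Only numpy, scipy, OpenCV 4.12 (cv2) and the standard library are available. Lean on these libraries where they do the work, as an engineer would, in place of code of your own. Each camera call takes 0.05 s, during which the arm holds its last target. There are 200 camera calls.

## Working session

There is one attempt and no reset: what is moved stays moved. The work goes in short steps, Python scripts to look and compute and a tool call to move; the robot and the scene stay as the last step left them, time stands still between calls to the robot, and variables do not carry over. Pictures are saved under pics/ and viewed, at most 10 in all, crops included, and the job is handed in when it is done.

Besides the shell and the picture viewer there is one more tool, called after ">>>" as name([rows], argument=value, ...), one row to a line, values as JSON. servo_tool: Moves the arm, as the interface text tells. Its arguments: {"type":"object","properties":{"plan":{"type":"array","items":{"type":"array","items":{"type":"number"}}},"force":{"type":"number"}},"required":["plan"]}

```bash
mkdir -p pics; ls; python3 - <<'E'
from workcell import bot
import cv2,json,pickle
o=bot.observe();print(o)
for n in("top","side"):
    f=bot.grab_frame(n);cv2.imwrite(f"pics/{n}0.png",f["frame"]);pickle.dump(f,open(f"{n}0.pkl","wb"));print(n,f["mtx"],f["k1"],f["R"],f["t"])
E
```

```text
pics
{'clock': 0.0, 'qpos': array([ 1.11278054,  0.5220125 , -0.0363373 ,  1.60000112,  0.0212138 ,
        1.02109148, -0.11278951]), 'qd': array([-2.22146362e-04,  9.62970950e-05,  2.64132871e-04,  1.20562702e-03,
       -1.95101564e-03, -6.27243382e-04,  1.20874870e-04]), 'joint_efforts': array([-6.32136616e-04, -9.27068567e+01,  1.97963633e+00, -3.69920182e+01,
        1.78308453e-02,  8.13903665e-03,  2.29773013e-05]), 'position': array([ 0.23617728, -0.57825227,  0.19342905]), 'tool_rot': array([-3.14046903e+00,  8.69878955e-05,  3.87832024e-01]), 'force': array([ 0.42969352, -0.04355295,  0.30342995]), 'moment': array([-0.05313577,  0.01947872, -0.02541954]), 'finger_force': 0.0, 'grip_width': 0.08552311991469504}
top [[543.37555784   0.         268.15665827]
 [  0.         543.37555784 203.99910717]
 [  0.           0.           1.        ]] -0.051719730971977206 [[ 0.0205112  -0.99977149 -0.00602173]
 [-0.99476877 -0.01980497 -0.10021407]
 [ 0.10007191  0.00804574 -0.99494768]] [0.04560473 0.57188704 1.72070247]
side [[440.23170692   0.         275.14630159]
 [  0.         440.23170692 208.22294363]
 [  0.           0.           1.        ]] -0.005598334157441106 [[-0.96964394 -0.24421099  0.01231315]
 [-0.11585894  0.41450864 -0.90264018]
 [ 0.21533075 -0.87666617 -0.43021982]] [0.58083608 0.11528893 1.03787503]
```

View pics/top0.png

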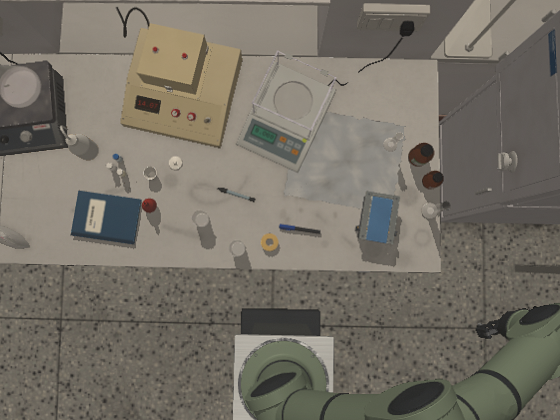

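View pics/side0.png

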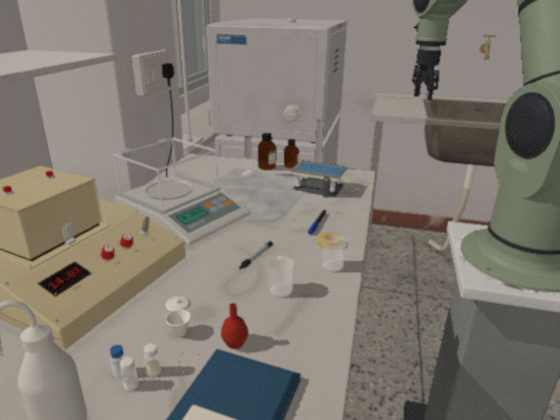

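The top view shows the holder at about (378,222) and beaker-like glasses at (202,222) and (238,250). The crucible is at (150,172), its cap at (175,162), the tape at (270,242) and the marker at (300,230). In the side view the holder is at (320,178) and the two glasses are at (281,277) and (333,252). The one at top (202,222) / side (281,277) is farther from the base, so I'll confirm it in a crop.

```bash
python3 - <<'E'
import cv2,numpy as np
t=cv2.imread("pics/top0.png");s=cv2.imread("pics/side0.png")
r=lambda im,x,y,w,h,W,H:cv2.resize(im[y:y+h,x:x+w],(W,H),interpolation=cv2.INTER_CUBIC)
# left: top holder 60x80 ->400x... ; right
A=r(t,345,180,80,90,400,450);B=r(s,280,150,80,90,400,450)
cv2.imwrite("pics/h.png",np.hstack([A,B]))
A=r(t,180,195,80,80,400,400);B=r(s,255,220,100,100,400,400)
cv2.imwrite("pics/b.png",np.hstack([A,B]))
E
```

```text
(no output)
```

View pics/h.png

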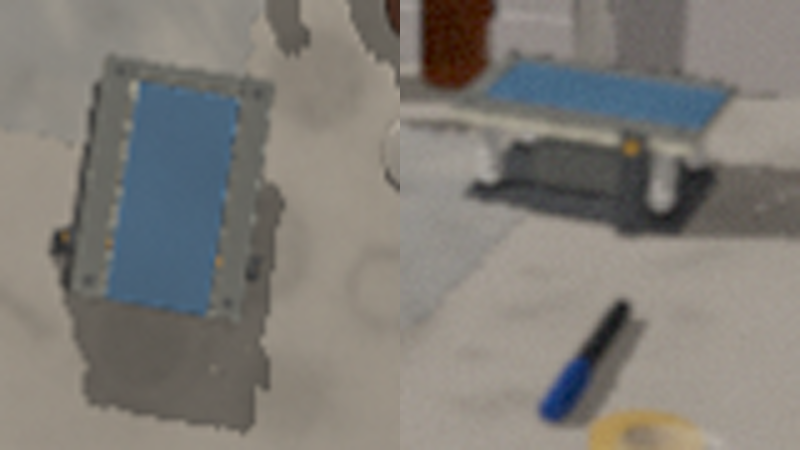

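View pics/b.png

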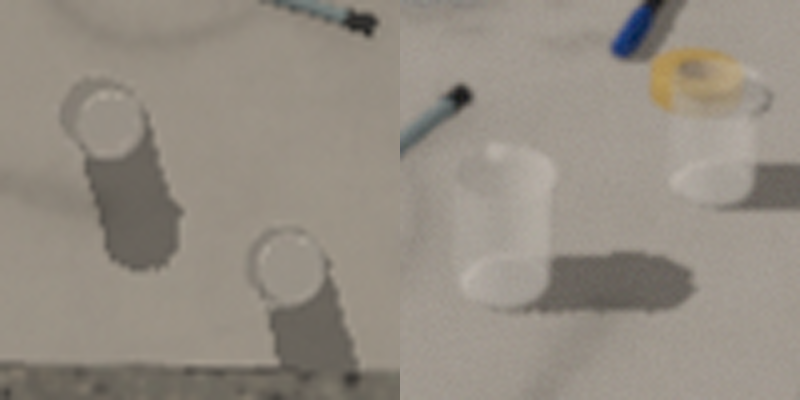

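The holder's open front faces image-down, toward the robot, with the back wall at the top. Plate corners in the crop are (107,298), (212,315), (240,97) and (138,82). Candidate beakers are top (202,220) and top (238,249). The upper-left one fits because it is clearly farther from the base. It is a clear glass with a rim and spout, and nothing stands in it.

```bash
cat > h.py <<'E'
import numpy as np,cv2,pickle
from scipy.optimize import least_squares,minimize
def proj(f,X):
    c=np.atleast_2d(X)@f["R"].T+f["t"];u=c[:,:2]/c[:,2:];u=u*(1+f["k1"]*(u**2).sum(1,keepdims=True))
    return u*f["mtx"][0,0]+f["mtx"][:2,2]
def rz(a):return np.array([[np.cos(a),-np.sin(a),0],[np.sin(a),np.cos(a),0],[0,0,1]])
E
python3 - <<'E'
from h import *
T,S=[pickle.load(open(n+"0.pkl","rb")) for n in("top","side")]
for f in(T,S):print("cam",-f["R"].T@f["t"])
m=np.array([[-.07,.033,0],[-.07,-.033,0],[.07,-.033,0],[.07,.033,0]])
ct=np.array([[107,298],[212,315],[240,97],[138,82]])/5+[345,180]-.4
cs=np.array([[300,130],[330,92],[115,62],[90,92]])/5+[280,150]-.4
P=lambda p:m@rz(p[2]).T+[p[0],p[1],p[3]]
r=least_squares(lambda p:np.r_[proj(T,P(p))-ct,proj(S,P(p))-cs].ravel(),[.6,-.3,0,.06])
print("plate manual",r.x,r.fun.round(1))
def mask(f):
    h=cv2.cvtColor(f["frame"],cv2.COLOR_BGR2HSV);k=cv2.inRange(h,(98,90,60),(118,255,255))
    q=proj(f,P(r.x)).mean(0);w=np.zeros_like(k);cv2.circle(w,tuple(int(v) for v in q),35,255,-1);return (k&w)>0
M=[mask(T),mask(S)];print([x.sum() for x in M])
def cost(p):
    e=0
    for f,k in zip((T,S),M):
        w=np.zeros(k.shape,np.float32);s=8
        q=proj(f,P(p));x0,y0=(q.min(0)-30).astype(int)
        W=np.zeros((130*s,130*s),np.uint8);cv2.fillPoly(W,[np.round((q-[x0,y0]+.5)*s).astype(int)],255)
        a=cv2.resize(W,(130,130),interpolation=cv2.INTER_AREA)/255.
        kk=k[y0:y0+130,x0:x0+130];a=a[:kk.shape[0],:kk.shape[1]];e+=np.abs(a-kk).sum()
    return e
b=minimize(cost,r.x,method="Nelder-Mead",options=dict(initial_simplex=r.x+np.vstack([np.zeros(4),np.diag([.004,.004,.03,.004])])))
print("plate fit",b.x,b.fun,cost(r.x)); print("yaw deg",np.degrees(b.x[2]),"corner px T",proj(T,P(b.x)).round(1).tolist())
# beaker
cb=np.array([506-400,283])/4+[255,220]-.4; cr=np.array([506-400,173])/4+[255,220]-.4
tb=np.array([111,124])/5+[180,195]-.4; tr=np.array([101,118])/5+[180,195]-.4
q=least_squares(lambda p:np.r_[proj(S,[*p,0])[0]-cb,proj(S,[*p,.068])[0]-cr,proj(T,[*p,0])[0]-tb,proj(T,[*p,.068])[0]-tr],[.5,.2])
print("beaker",q.x,q.fun.round(1))
E
```

```text
cam [0.39576598 0.04307619 1.76959468]
cam [0.35307504 1.00392823 0.5434269 ]
plate manual [ 0.52596353 -0.29473833 -0.13626185  0.06379478] [ 0.1  0.4 -0.2  0.3  0.2  0.1 -0.  -0.2  0.4 -0.6 -0.3  0.1  0.5  0.
 -1.3  0.5]
[np.int64(841), np.int64(280)]
plate fit [ 0.52566956 -0.29297053 -0.14789862  0.06439502] 142.5686274509804 144.80392156862743
yaw deg -8.473966668831117 corner px T [[365.3, 239.6], [386.1, 243.1], [392.5, 199.3], [371.9, 195.8]]
beaker [0.51796021 0.27383845] [-0.3 -0.4  0.3 -0.9 -0.2  0.3 -1.  -0.1]
```

```bash
cat >> h.py <<'E'
C=np.array([.5258,-.2939]);YAW=np.radians(-8.2)
def hol(x,y,z):return np.r_[C+rz(YAW)[:2,:2]@[x,y],z]
def delta(o,p,yaw=None):
    from scipy.spatial.transform import Rotation as Q
    A=Q.from_euler("xyz",o["tool_rot"]);B=Q.from_euler("xyz",[np.pi,0,o["tool_rot"][2] if yaw is None else yaw])
    return (A.inv().apply(np.asarray(p)-o["position"])*100).round(2),np.degrees((A.inv()*B).as_rotvec()).round(2)
E
python3 - <<'E'
from h import *
from workcell import bot
o=bot.observe()
for p in([.36,-.42,.2],[.42,-.29,.17],hol(.03,0,.12),hol(.03,0,.083)):print(p,*delta(o,p,YAW))
E
```

```text
[0.36, -0.42, 0.2] [17.45 -9.98 -0.64] [-5.000e-02  2.000e-02  3.042e+01]
[0.42, -0.29, 0.17] [ 27.92 -19.74   2.37] [-5.000e-02  2.000e-02  3.042e+01]
[ 0.55549329 -0.29817887  0.12      ] [ 40.15 -13.85   7.36] [-5.000e-02  2.000e-02  3.042e+01]
[ 0.55549329 -0.29817887  0.083     ] [ 40.15 -13.85  11.06] [-5.000e-02  2.000e-02  3.042e+01]
```

>>> servo_tool([
  [0,4,-2.5,0,0,0,7],
  [0,8.5,-5,0,0,0,14],
  [0,13,-7.5,0,0,0,21],
  [0,17.5,-10,0,0,0,28],
  [0,21,-13,0,0,0,30.4],
  [0,24.5,-16.5,1,0,0,30.4],
  [0,28,-19.5,2,0,0,30.4],
  [0,32,-17.5,4,0,0,30.4],
  [0,36,-15.5,5.5,0,0,30.4],
  [0,40.15,-13.85,7.3,0,0,30.4],
])

```text
clock: 1.1
position: [0.5573, -0.2987, 0.1205]
tool_rot: [3.141, -0.0, -0.143]
force: [0.7, -0.8, 0.6]
grip_width: -0.0
finger_force: 0.0
```

>>> servo_tool([
  [0,0,0,0,0,0,0],
  [0,0,0,0,0,0,0],
  [0,0,0,0,0,0,0],
  [0,0,0,0,0,0,0],
])

```text
clock: 1.5
position: [0.555, -0.2991, 0.1218]
tool_rot: [3.141, -0.001, -0.144]
force: [0.3, 0.1, 0.6]
grip_width: -0.0001
finger_force: 0.0
```

```bash
python3 - <<'E'
from h import *
from workcell import bot
o=bot.observe()
print(o["clock"],o["force"],o["grip_width"],o["position"],o["tool_rot"],*delta(o,hol(.03,0,.076),YAW))
E
```

```text
1.5 [0.27556077 0.09482049 0.61705955] -8.813947051579587e-05 [ 0.55499114 -0.29912062  0.12177089] [ 3.14117373e+00 -6.26922679e-04 -1.43747377e-01] [ 0.03 -0.1   4.58] [ 0.02 -0.04 -0.04]
```

>>> servo_tool([
  [0,0,-0.05,2,0,0,0],
  [0,0,-0.1,3.5,0,0,0],
  [0,0,-0.1,4.3,0,0,0],
  [0,0,-0.1,4.6,0,0,0],
  [0,0,-0.1,4.7,0,0,0],
  [0,0,-0.1,4.8,0,0,0],
  [0,0,-0.1,4.9,0,0,0],
  [0,0,-0.1,4.9,0,0,0],
  [0,0,-0.1,4.9,0,0,0],
])

```text
clock: 2.4
position: [0.5559, -0.2976, 0.0722]
tool_rot: [3.142, -0.0, -0.143]
force: [-0.4, 0.8, -0.3]
grip_width: 0.0003
finger_force: 0.0
```

>>> servo_tool([
  [0,0,0,0.1,0,0,0],
  [0,0,0,0.2,0,0,0],
  [0,0,0,0.3,0,0,0],
  [0,0,0,0.3,0,0,0],
  [0,0,0,0.3,0,0,0],
])

```text
clock: 2.9
position: [0.5558, -0.2976, 0.069]
tool_rot: [-3.142, 0.0, -0.143]
force: [-0.7, 0.4, -0.0]
grip_width: -0.0002
finger_force: 0.0
```

>>> servo_tool([
  [0,0,0,0.05,0,0,0],
  [0,0,0,0.1,0,0,0],
  [0,0,0,0.1,0,0,0],
  [0,0,0,0.1,0,0,0],
])

```text
clock: 3.3
position: [0.5558, -0.2976, 0.068]
tool_rot: [-3.142, -0.0, -0.143]
force: [0.6, 0.1, 0.2]
grip_width: 0.0001
finger_force: 0.0
```

>>> servo_tool([
  [0,0,0,0.05,0,0,0],
  [0,0,0,0.1,0,0,0],
  [0,0,0,0.1,0,0,0],
  [0,0,0,0.1,0,0,0],
])

```text
clock: 3.7
position: [0.5558, -0.2976, 0.067]
tool_rot: [-3.142, 0.0, -0.143]
force: [-0.2, -0.1, -0.2]
grip_width: 0.0001
finger_force: 0.0
```

>>> servo_tool([
  [0,0,0,0.03,0,0,0],
  [0,0,0,0.06,0,0,0],
  [0,0,0,0.06,0,0,0],
  [0,0,0,0.06,0,0,0],
])

```text
clock: 4.1
position: [0.5558, -0.2975, 0.0664]
tool_rot: [-3.142, 0.0, -0.143]
force: [0.1, -0.8, -0.5]
grip_width: 0.0
finger_force: 0.0
```

>>> servo_tool([
  [0,0,0,0.03,0,0,0],
  [0,0,0,0.06,0,0,0],
  [0,0,0,0.06,0,0,0],
])

```text
clock: 4.4
position: [0.5557, -0.2976, 0.0657]
tool_rot: [-3.142, 0.0, -0.143]
force: [-0.3, 0.1, -0.9]
grip_width: 0.0002
finger_force: 0.0
```

>>> servo_tool([
  [0,0,0,0.03,0,0,0],
  [0,0,0,0.05,0,0,0],
  [0,0,0,0.05,0,0,0],
])

```text
clock: 4.7
position: [0.5558, -0.2976, 0.0653]
tool_rot: [-3.142, 0.0, -0.143]
force: [0.5, 0.2, -0.6]
grip_width: 0.0
finger_force: 0.0
```

>>> servo_tool([
  [0,0,0,0.03,0,0,0],
  [0,0,0,0.06,0,0,0],
  [0,0,0,0.06,0,0,0],
])

```text
clock: 5.0
position: [0.5558, -0.2976, 0.0647]
tool_rot: [-3.142, -0.0, -0.143]
force: [-0.5, -1.2, 0.2]
grip_width: 0.0002
finger_force: 0.0
```

>>> servo_tool([
  [0,0,0,0.03,0,0,0],
  [0,0,0,0.05,0,0,0],
  [0,0,0,0.05,0,0,0],
])

```text
clock: 5.3
position: [0.5557, -0.2976, 0.0641]
tool_rot: [-3.142, 0.0, -0.143]
force: [0.4, 0.4, 0.7]
grip_width: 0.0001
finger_force: 0.0
```

>>> servo_tool([
  [0,0,0,0.03,0,0,0],
  [0,0,0,0.05,0,0,0],
  [0,0,0,0.05,0,0,0],
])

```text
clock: 5.6
position: [0.5558, -0.2976, 0.0637]
tool_rot: [-3.142, 0.0, -0.143]
force: [0.8, 0.6, 0.1]
grip_width: -0.0
finger_force: 0.0
```

>>> servo_tool([
  [0,0,0,0.02,0,0,0],
  [0,0,0,0.04,0,0,0],
  [0,0,0,0.04,0,0,0],
])

```text
clock: 5.9
position: [0.5558, -0.2976, 0.0632]
tool_rot: [-3.142, 0.0, -0.143]
force: [0.4, -0.1, -0.1]
grip_width: -0.0002
finger_force: 0.0
```

>>> servo_tool([
  [0,0,0,0.03,0,0,0],
  [0,0,0,0.05,0,0,0],
  [0,0,0,0.05,0,0,0],
])

```text
clock: 6.2
position: [0.5558, -0.2975, 0.0627]
tool_rot: [-3.142, 0.0, -0.143]
force: [-0.4, 0.1, -0.0]
grip_width: -0.0001
finger_force: 0.0
```

>>> servo_tool([
  [0,0,0,0.02,0,0,0],
  [0,0,0,0.04,0,0,0],
  [0,0,0,0.04,0,0,0],
])

```text
clock: 6.5
position: [0.5558, -0.2976, 0.0624]
tool_rot: [-3.142, 0.0, -0.143]
force: [-0.4, 0.2, -0.1]
grip_width: -0.0001
finger_force: 0.0
```

>>> servo_tool([
  [0,0,0,0.02,0,0,0],
  [0,0,0,0.04,0,0,0],
  [0,0,0,0.04,0,0,0],
])

```text
clock: 6.8
position: [0.5558, -0.2976, 0.0619]
tool_rot: [-3.142, 0.0, -0.143]
force: [-0.1, 0.2, 0.4]
grip_width: -0.0001
finger_force: 0.0
```

>>> servo_tool([
  [0,0,0,0.02,0,0,0],
  [0,0,0,0.04,0,0,0],
  [0,0,0,0.04,0,0,0],
])

```text
clock: 7.1
position: [0.5558, -0.2975, 0.0616]
tool_rot: [-3.142, 0.0, -0.143]
force: [0.7, 1.0, -0.3]
grip_width: 0.0
finger_force: 0.0
```

>>> servo_tool([
  [0,0,0,0.02,0,0,0],
  [0,0,0,0.04,0,0,0],
  [0,0,0,0.04,0,0,0],
])

```text
clock: 7.4
position: [0.5558, -0.2976, 0.0612]
tool_rot: [-3.142, 0.0, -0.143]
force: [0.0, 0.1, 0.1]
grip_width: 0.0001
finger_force: 0.0
```

>>> servo_tool([
  [0,0,0,0.02,0,0,0],
  [0,0,0,0.04,0,0,0],
  [0,0,0,0.04,0,0,0],
])

```text
clock: 7.7
position: [0.5558, -0.2976, 0.0608]
tool_rot: [3.142, -0.0, -0.143]
force: [0.9, -0.3, -0.2]
grip_width: -0.0002
finger_force: 0.0
```

>>> servo_tool([
  [0,0,0,0.02,0,0,0],
  [0,0,0,0.04,0,0,0],
  [0,0,0,0.04,0,0,0],
])

```text
clock: 8.0
position: [0.5558, -0.2976, 0.0604]
tool_rot: [-3.142, 0.0, -0.143]
force: [-0.1, 0.4, 0.1]
grip_width: 0.0
finger_force: 0.0
```

>>> servo_tool([
  [0,0,0,0.02,0,0,0],
  [0,0,0,0.04,0,0,0],
  [0,0,0,0.04,0,0,0],
])

```text
clock: 8.3
position: [0.5558, -0.2976, 0.0599]
tool_rot: [-3.142, 0.0, -0.143]
force: [-0.1, -0.0, 0.1]
grip_width: 0.0001
finger_force: 0.0
```

>>> servo_tool([
  [0,0,0,0.02,0,0,0],
  [0,0,0,0.04,0,0,0],
  [0,0,0,0.04,0,0,0],
])

```text
clock: 8.6
position: [0.5558, -0.2975, 0.0596]
tool_rot: [-3.142, -0.0, -0.143]
force: [0.2, 0.2, -0.7]
grip_width: 0.0003
finger_force: 0.0
```

```bash
python3 - <<'E'
from h import *
from workcell import bot
o=bot.observe();print(o["force"],o["position"])
f=bot.grab_frame("side");pickle.dump(f,open("side1.pkl","wb"))
T=proj(f,o["position"])[0];print(T)
x,y=(int(v) for v in T)
cv2.imwrite("pics/p1.png",cv2.resize(f["frame"][y-40:y+35,x-50:x+50],(800,600),interpolation=cv2.INTER_CUBIC))
E
```

```text
[ 0.16345948  0.18606458 -0.68938132] [ 0.55580495 -0.29754457  0.05957808]
[311.58773074 168.33081859]
```

View pics/p1.png

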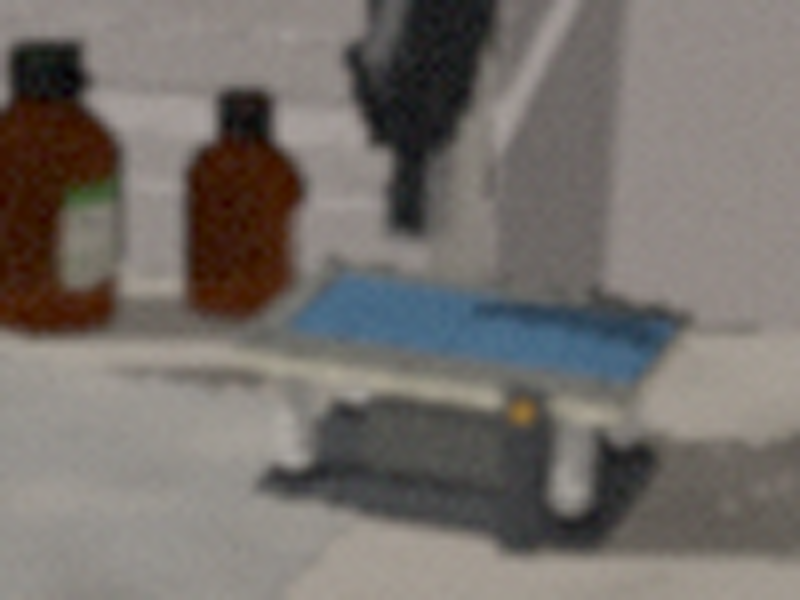

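The crop shows the fingertip at about (405,232) in the crop, which is image (311.6,157). That is still well above the plate, because its shadow tip on the plate at (475,308) is offset from it. The reported TCP projects to row 168, so I'll check this against the start picture and a fresh top view.

```bash
python3 - <<'E'
from h import *
from workcell import bot
S0=pickle.load(open("side0.pkl","rb"));T0=pickle.load(open("top0.pkl","rb"));S1=pickle.load(open("side1.pkl","rb"))
p0=np.array([.2362,-.5783,.1934]);print("start tcp px",proj(S0,p0),proj(T0,p0))
S0["R"]-S1["R"]
print("cam moved?",np.abs(S0["R"]-S1["R"]).max(),np.abs(S0["t"]-S1["t"]).max())
t=bot.grab_frame("top");pickle.dump(t,open("top1.pkl","wb"))
x,y=(int(v) for v in proj(S0,p0)[0])
a=cv2.resize(S0["frame"][y-50:y+25,x-25:x+25],(400,600),interpolation=cv2.INTER_CUBIC)
o=bot.observe();q=proj(t,o["position"])[0];print(q);x,y=(int(v) for v in q)
b=cv2.resize(t["frame"][y-40:y+35,x-25:x+25],(400,600),interpolation=cv2.INTER_CUBIC)
cv2.imwrite("pics/p2.png",np.hstack([a,b]))
E
```

```text
start tcp px [[419.21793091 113.31475955]] [[486.11912858 318.28412644]]
cam moved? 0.0 0.0
[380.13562544 209.9847091 ]
```

View pics/p2.png

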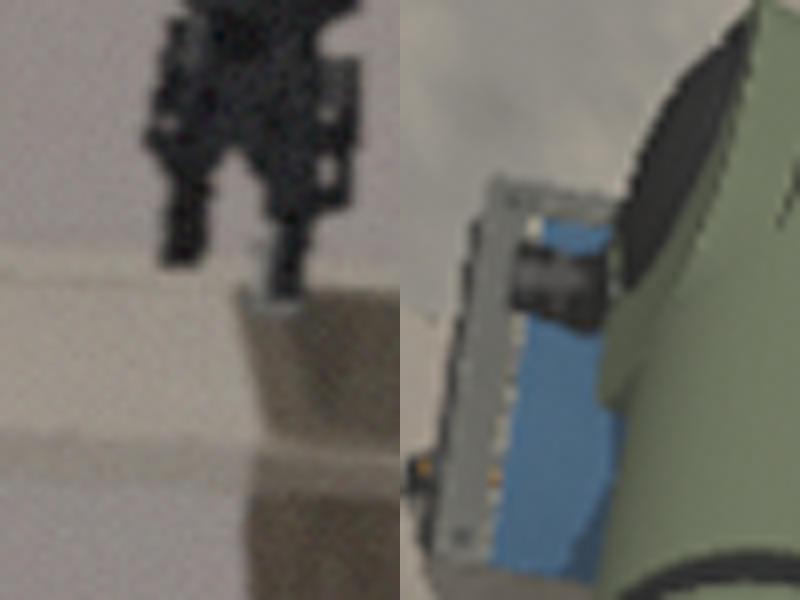

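The start view shows the finger ends about 11 px higher than the reported TCP too, so the fingers really are about 40 mm above the plate. I'll quantify this from the shadow.

```bash
python3 - <<'E'
from h import *
S=pickle.load(open("side1.pkl","rb"))
sh=least_squares(lambda p:proj(S,[*p,.064])[0]-[320.4,166.5],[.55,-.3]).x
print("shadow tip",sh)
r=least_squares(lambda h:proj(S,np.r_[sh,.064]+h[0]*np.array([.985,.25,1]))[0]-[311.6,157],[.03])
print("h",r.x,r.fun,"tip",np.r_[sh,.064]+r.x[0]*np.array([.985,.25,1]))
E
```

```text
shadow tip [ 0.52986264 -0.30991717]
h [0.03004535] [-0.3698419  0.3715354] tip [ 0.5594573  -0.30240584  0.09404535]
```

>>> servo_tool([
  [0,0,0,0.5,0,0,0],
  [0,0,0,1,0,0,0],
  [0,0,0,1.4,0,0,0],
  [0,0,0,1.7,0,0,0],
  [0,0,0,1.9,0,0,0],
  [0,0,0,2.0,0,0,0],
  [0,0,0,2.1,0,0,0],
  [0,0,0,2.1,0,0,0],
  [0,0,0,2.1,0,0,0],
])

```text
clock: 9.6
position: [0.5559, -0.2976, 0.0387]
tool_rot: [3.142, -0.0, -0.143]
force: [-0.5, 0.1, -1.3]
grip_width: 0.0
finger_force: 0.0
```

```bash
python3 - <<'E'
from h import *
from workcell import bot
o=bot.observe();print(o["force"],o["position"],o["qpos"])
f=bot.grab_frame("side");pickle.dump(f,open("side2.pkl","wb"))
cv2.imwrite("pics/p3.png",cv2.resize(f["frame"][128:203,261:361],(800,600),interpolation=cv2.INTER_CUBIC))
E
```

```text
[-0.47841279  0.08827571 -1.26158998] [ 0.55585428 -0.29759409  0.03869384] [ 0.40144558  0.71878788 -0.00577463  1.69805503  0.00571715  0.72461257
 -1.3207726 ]
```

View pics/p3.png

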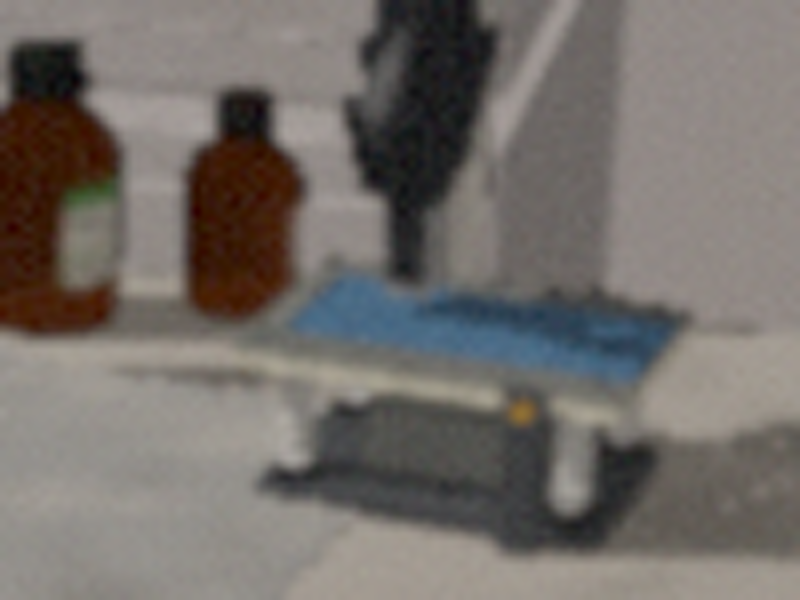

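The dark finger end is at crop (405,278) with its pale tip near (405,293), and the shadow tip is at (430,300). About 9 mm is left to go, and the contact point should land centred on the plate's width (crop row ~313).

>>> servo_tool([
  [0,0,0,0.2,0,0,0],
  [0,0,0,0.35,0,0,0],
  [0,0,0,0.45,0,0,0],
  [0,0,0,0.5,0,0,0],
  [0,0,0,0.5,0,0,0],
])

```text
clock: 10.15
position: [0.5558, -0.2975, 0.0335]
tool_rot: [-3.142, 0.0, -0.143]
force: [0.5, 0.4, 0.2]
grip_width: 0.0
finger_force: 0.0
```

>>> servo_tool([
  [0,0,0,0.04,0,0,0],
  [0,0,0,0.08,0,0,0],
  [0,0,0,0.08,0,0,0],
])

```text
clock: 10.45
position: [0.5557, -0.2976, 0.0327]
tool_rot: [-3.142, 0.0, -0.143]
force: [-0.8, 0.7, -0.6]
grip_width: 0.0002
finger_force: 0.0
```

>>> servo_tool([
  [0,0,0,0.03,0,0,0],
  [0,0,0,0.06,0,0,0],
  [0,0,0,0.06,0,0,0],
])

```text
clock: 10.75
position: [0.5558, -0.2976, 0.0322]
tool_rot: [-3.142, 0.0, -0.143]
force: [0.3, 0.6, 0.1]
grip_width: -0.0002
finger_force: 0.0
```

>>> servo_tool([
  [0,0,0,0.03,0,0,0],
  [0,0,0,0.05,0,0,0],
  [0,0,0,0.05,0,0,0],
])

```text
clock: 11.05
position: [0.5558, -0.2976, 0.0317]
tool_rot: [-3.142, 0.0, -0.143]
force: [-0.5, 0.6, -0.3]
grip_width: -0.0001
finger_force: 0.0
```

>>> servo_tool([
  [0,0,0,0.03,0,0,0],
  [0,0,0,0.06,0,0,0],
  [0,0,0,0.06,0,0,0],
])

```text
clock: 11.35
position: [0.5557, -0.2976, 0.031]
tool_rot: [-3.142, 0.0, -0.143]
force: [0.1, -0.3, -0.0]
grip_width: 0.0
finger_force: 0.0
```

>>> servo_tool([
  [0,0,0,0.03,0,0,0],
  [0,0,0,0.05,0,0,0],
  [0,0,0,0.05,0,0,0],
])

```text
clock: 11.65
position: [0.5559, -0.2976, 0.0307]
tool_rot: [3.142, -0.0, -0.143]
force: [-1.5, 0.2, 4.3]
grip_width: -0.0001
finger_force: 1.9
```

Contact at reported z of about 0.031, with 4 N. I'll press slightly more.

>>> servo_tool([
  [0,0,0,0.02,0,0,0],
  [0,0,0,0.02,0,0,0],
  [0,0,0,0.02,0,0,0],
])

```text
clock: 11.95
position: [0.5559, -0.2976, 0.0306]
tool_rot: [3.142, -0.0, -0.143]
force: [0.0, 0.6, 5.7]
grip_width: 0.0002
finger_force: 2.7
```

```bash
python3 - <<'E'
from workcell import bot
o=bot.observe();print(o["force"],o["position"])
E
```

```text
[0.04932357 0.60673118 5.6954468 ] [ 0.55593792 -0.2976303   0.03059184]
```

>>> servo_tool([
  [0,0,0,0.03,0,0,0],
  [0,0,0,0.03,0,0,0],
  [0,-0.2,0,0.03,0,0,0],
  [0,-0.4,0,0.03,0,0,0],
  [0,-0.6,0,0.03,0,0,0],
  [0,-0.8,0,0.03,0,0,0],
  [0,-1.0,0,0.03,0,0,0],
])

```text
clock: 12.65
position: [0.5467, -0.2964, 0.0306]
tool_rot: [3.141, -0.002, -0.143]
force: [1.7, -0.9, 6.6]
grip_width: 0.0001
finger_force: 3.1
```

```bash
python3 - <<'E'
from h import *
from workcell import bot
o=bot.observe();print(o["force"],o["position"])
f=bot.grab_frame("side");pickle.dump(f,open("side3.pkl","wb"))
P=lambda d,z:np.array([hol(x-d,y,z) for x,y in((-.07,.033),(-.07,-.033),(.07,-.033),(.07,.033))])
def mk(n):
    f=pickle.load(open(n+".pkl","rb"));return cv2.inRange(cv2.cvtColor(f["frame"],cv2.COLOR_BGR2HSV),(98,90,60),(118,255,255))[160:195,290:365]
for n in("side0","side3"):
    xs=np.where(mk(n).sum(0)>255*2)[0];print(n,xs.min()+290,xs.max()+290)
print(proj(f,P(0,.064)).round(1).tolist(),proj(f,P(.01,.064)).round(1).tolist())
E
```

```text
[ 1.71337116 -0.91274703  6.6401597 ] [ 0.5466601  -0.29638818  0.03058638]
side0 300 342
side3 303 345
[[339.9, 175.1], [345.3, 168.2], [303.2, 162.0], [296.3, 168.5]] [[343.2, 175.6], [348.4, 168.6], [306.1, 162.4], [299.3, 168.9]]
```

The plate is coming along (3 px, about 10 mm). I'll continue.

>>> servo_tool([
  [0,-0.25,0,0,0,0,0],
  [0,-0.5,0,0,0,0,0],
  [0,-0.75,0,0,0,0,0],
  [0,-1.0,0,0,0,0,0],
  [0,-1.25,0,0,0,0,0],
  [0,-1.5,0,0,0,0,0],
  [0,-1.75,0,0,0,0,0],
  [0,-2.0,0,0,0,0,0],
  [0,-2.25,0,0,0,0,0],
  [0,-2.5,0,0,0,0,0],
])

```text
clock: 13.7
position: [0.5219, -0.2928, 0.0306]
tool_rot: [3.141, -0.002, -0.143]
force: [1.5, -0.0, 6.6]
grip_width: -0.0
finger_force: 3.1
```

```bash
cat > sl.py <<'E'
from h import *
from workcell import bot
o=bot.observe();print(o["clock"],o["force"],o["position"])
# slide amount by fitting plate shift along holder x to blue mask, edges by columns
f=bot.grab_frame("side");k=cv2.inRange(cv2.cvtColor(f["frame"],cv2.COLOR_BGR2HSV),(98,90,60),(118,255,255))[155:200,290:385]
xs=np.where(k.sum(0)>255*2)[0];print(xs.min()+290,xs.max()+290)
for d in(.0,.03,.04,.05,.06):
    print(d,[proj(f,hol(-.07-d,y,.064))[0].round(1).tolist() for y in(.033,-.033)])
E
python3 sl.py
```

```text
13.7 [ 1.50713977 -0.0482822   6.61800581] [ 0.52194944 -0.29279694  0.03058866]
311 352
0.0 [[339.9, 175.1], [345.3, 168.2]]
0.03 [[349.7, 176.6], [354.7, 169.5]]
0.04 [[353.0, 177.1], [357.9, 170.0]]
0.05 [[356.3, 177.6], [361.1, 170.5]]
0.06 [[359.6, 178.1], [364.3, 170.9]]
```

>>> servo_tool([
  [0,-0.25,0,0,0,0,0],
  [0,-0.5,0,0,0,0,0],
  [0,-0.75,0,0,0,0,0],
  [0,-1.0,0,0,0,0,0],
  [0,-1.25,0,0,0,0,0],
  [0,-1.5,0,0,0,0,0],
  [0,-1.75,0,0,0,0,0],
  [0,-2.0,0,0,0,0,0],
  [0,-2.25,0,0,0,0,0],
  [0,-2.4,0,0,0,0,0],
])

```text
clock: 14.75
position: [0.4981, -0.2894, 0.0306]
tool_rot: [3.141, -0.002, -0.143]
force: [1.3, -0.2, 5.3]
grip_width: 0.0003
finger_force: 3.2
```

```bash
python3 sl.py
```

```text
14.75 [ 1.28351402 -0.15214292  5.27693647] [ 0.49808533 -0.28935247  0.03055189]
318 359
0.0 [[339.9, 175.1], [345.3, 168.2]]
0.03 [[349.7, 176.6], [354.7, 169.5]]
0.04 [[353.0, 177.1], [357.9, 170.0]]
0.05 [[356.3, 177.6], [361.1, 170.5]]
0.06 [[359.6, 178.1], [364.3, 170.9]]
```

>>> servo_tool([
  [0,0,0,-0.3,0,0,0],
  [0,0,0,-1,0,0,0],
  [0,0,0,-2.5,0,0,0],
  [0,-1,0,-4,0,0,0],
  [8.5,-4,0,-4.5,0,0,0],
  [8.5,-6.2,0,-4.5,0,0,0],
  [8.5,-6.2,0,-4.5,0,0,0],
  [8.5,-6.2,0,-4.5,0,0,0],
  [8.5,-6.2,0,-4.5,0,0,0],
])

```text
clock: 15.7
position: [0.437, -0.2804, 0.0756]
tool_rot: [3.141, -0.001, -0.142]
force: [-0.2, -0.5, -0.8]
grip_width: 0.072
finger_force: 0.0
```

```bash
python3 - <<'E'
from h import *
from workcell import bot
o=bot.observe();print(o["clock"],o["force"],o["position"],o["grip_width"],*delta(o,hol(-.09,0,.02),YAW))
f=bot.grab_frame("side");t=bot.grab_frame("top")
pickle.dump(f,open("side4.pkl","wb"));pickle.dump(t,open("top4.pkl","wb"))
P=np.array([hol(x-.055,y,.064) for x,y in((-.07,.033),(-.07,-.033),(.07,-.033),(.07,.033))])
print(proj(f,P).round(1).tolist(),proj(t,P).round(1).tolist())
a=cv2.resize(f["frame"][128:203,290:390],(800,600),interpolation=cv2.INTER_CUBIC)[:,150:650]
b=cv2.resize(t["frame"][190:265,355:393],(304,600),interpolation=cv2.INTER_CUBIC)
cv2.imwrite("pics/p4.png",np.hstack([a[:,:496],b]))
E
```

```text
15.7 [-0.19498552 -0.46662649 -0.80754198] [ 0.43700141 -0.2804495   0.07559984] 0.07199142908776424 [-0.02  0.06  5.56] [ 0.01 -0.06  0.04]
[[357.9, 177.8], [362.7, 170.7], [319.4, 164.4], [313.1, 171.0]] [[363.1, 257.0], [383.9, 260.4], [390.3, 216.3], [369.6, 212.9]]
```

View pics/p4.png

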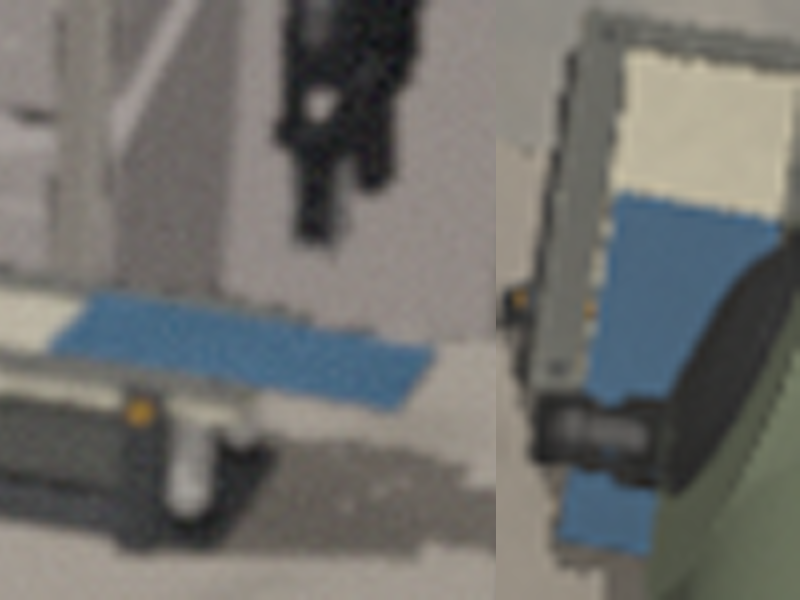

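The plate overhangs by about 55 mm; its front-left corner in the top view is at (363,257.5), as predicted. The near fingertip is at side (348.1,158.3) and the far one at (355.6,151.5). I'll check the gripper offset against these.

```bash
python3 - <<'E'
from h import *
f=pickle.load(open("side4.pkl","rb"));t=pickle.load(open("top4.pkl","rb"))
n,fa=np.array([348.1,158.3]),np.array([355.6,151.5])
for hw in(.042,.047):
    r=least_squares(lambda p:np.r_[proj(f,hol(p[0],p[1]+hw,p[2]))[0]-n,proj(f,hol(p[0],p[1]-hw,p[2]))[0]-fa],[-.09,0,.1]);print(hw,r.x,r.fun.round(1))
for z in(.12,.15,.18,.21):print(z,proj(t,hol(-.09,.05,z)))
E
```

```text
0.042 [-0.08198992 -0.05695947  0.10244883] [ 0.6  0.5 -0.6 -0.5]
0.047 [-0.0493617  -0.21373131  0.04995144] [ 0.6  0.5 -0.6 -0.5]
0.12 [[362.35614721 244.55426694]]
0.15 [[364.03245741 244.29187303]]
0.18 [[365.77164459 244.01957699]]
0.21 [[367.57730788 243.73680847]]
```

```bash
python3 - <<'E'
from h import *
f=pickle.load(open("side4.pkl","rb"));t=pickle.load(open("top4.pkl","rb"))
m=np.array([351.85,154.9])
for y in(-.005,0,.005):
    r=least_squares(lambda p:proj(f,hol(p[0],y,p[1]))[0]-m,[-.09,.1]);print(y,r.x)
# gripper +y extreme column in top (dark), rows 240-248
g=cv2.cvtColor(t["frame"],cv2.COLOR_BGR2GRAY)[241:248,352:385];print(np.median(g,0).astype(int))
E
```

```text
-0.005 [-0.09264209  0.11947139]
0 [-0.09368336  0.12114721]
0.005 [-0.09472463  0.12282302]
[135 136 138 139 141 144 128  80  45  44  51  65  76  71  61  68  75  76
  73  67  61  54  47  53  52  47  44  45  45  47  48  56  79]
```

>>> servo_tool([
  [8.5,0,0.05,1,0,0,0],
  [8.5,0,0.05,2,0,0,0],
  [8.5,0,0.05,3,0,0,0],
  [8.5,0,0.05,3.5,0,0,0],
  [8.5,0,0.05,3.5,0,0,0],
], force=20)

```text
clock: 16.3
position: [0.4354, -0.2805, 0.039]
tool_rot: [-3.141, 0.002, -0.143]
force: [-0.3, 0.1, 1.3]
grip_width: 0.0847
finger_force: 0.0
```

```bash
python3 - <<'E'
from h import *
from workcell import bot
o=bot.observe();print(o["clock"],o["force"],o["position"],o["grip_width"])
f=bot.grab_frame("side")
pickle.dump(f,open("side5.pkl","wb"))
a=cv2.resize(f["frame"][140:200,315:395],(800,600),interpolation=cv2.INTER_CUBIC)
cv2.imwrite("pics/p5.png",a)
for y in(.033,-.033):print(proj(f,hol(-.09,y,.064)))
E
```

```text
16.3 [-0.31574606  0.12573601  1.25985659] [ 0.43542634 -0.28053128  0.03901781] 0.08474849866912239
[[346.42055916 176.09270129]]
[[351.57024498 169.08348767]]
```

View pics/p5.png

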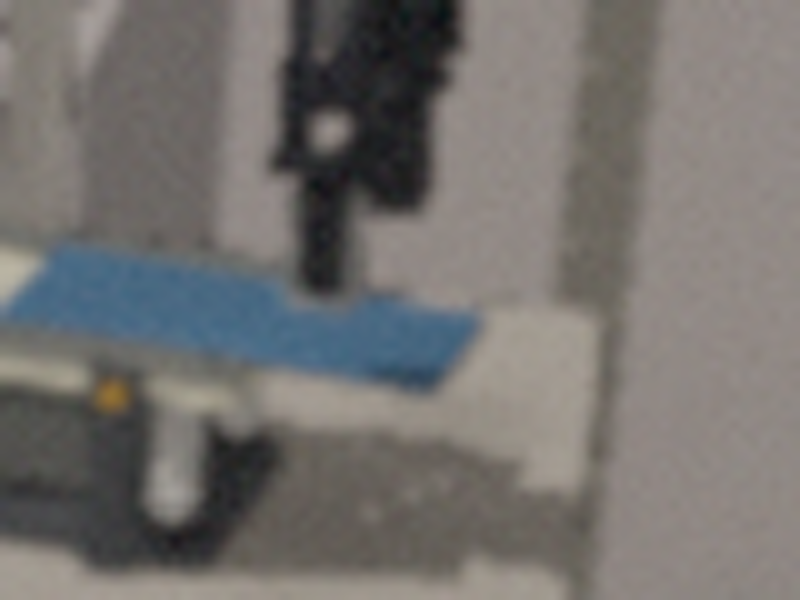

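The near fingertip is at crop (325,298), in front of the tray and above the overhanging part. I'll descend gently while watching the force.

>>> servo_tool([
  [8.5,0,0,1,0,0,0],
  [8.5,0,0,1.8,0,0,0],
  [8.5,0,0,2.0,0,0,0],
  [8.5,0,0,2.1,0,0,0],
  [8.5,0,0,2.2,0,0,0],
  [8.5,0,0,2.3,0,0,0],
  [8.5,0,0,2.3,0,0,0],
])

```text
clock: 17.05
position: [0.436, -0.2809, 0.0172]
tool_rot: [3.142, -0.0, -0.143]
force: [0.5, 0.0, -0.1]
grip_width: 0.0847
finger_force: 0.0
```

>>> servo_tool([
  [8.5,0,0,0.1,0,0,0],
  [8.5,0,0,0.2,0,0,0],
  [8.5,0,0,0.2,0,0,0],
])

```text
clock: 17.35
position: [0.4359, -0.2808, 0.015]
tool_rot: [-3.142, 0.0, -0.143]
force: [-0.8, 0.3, 0.4]
grip_width: 0.085
finger_force: 0.0
```

>>> servo_tool([
  [8.5,0,0,0.2,0,0,0],
  [8.5,0,0,0.4,0,0,0],
  [8.5,0,0,0.6,0,0,0],
  [8.5,0,0,0.8,0,0,0],
  [8.5,0,0,1.0,0,0,0],
  [8.5,0,0,1.0,0,0,0],
])

```text
clock: 17.95
position: [0.4358, -0.2807, 0.0048]
tool_rot: [-3.141, 0.0, -0.143]
force: [-0.6, 0.3, 0.7]
grip_width: 0.085
finger_force: 0.0
```

>>> servo_tool([
  [8.0,0,0,0,0,0,0],
  [7.6,0,0,0,0,0,0],
  [7.6,0,0,0,0,0,0],
  [7.6,0,0,0,0,0,0],
], force=20)

```text
clock: 18.35
position: [0.436, -0.2809, 0.0052]
tool_rot: [3.142, -0.0, -0.143]
force: [0.0, 0.5, 0.8]
grip_width: 0.076
finger_force: 0.0
```

>>> servo_tool([
  [7.3,0,0,0,0,0,0],
  [7.3,0,0,0,0,0,0],
  [7.3,0,0,0,0,0,0],
])

```text
clock: 18.65
position: [0.436, -0.2808, 0.0051]
tool_rot: [-3.142, -0.0, -0.143]
force: [-0.7, -0.6, 0.4]
grip_width: 0.0732
finger_force: 0.0
```

>>> servo_tool([
  [7.1,0,0,0,0,0,0],
  [7.1,0,0,0,0,0,0],
  [7.1,0,0,0,0,0,0],
])

```text
clock: 18.95
position: [0.4359, -0.2809, 0.0051]
tool_rot: [-3.142, -0.0, -0.143]
force: [0.3, 0.7, 0.3]
grip_width: 0.0713
finger_force: 0.0
```

>>> servo_tool([
  [6.9,0,0,0,0,0,0],
  [6.9,0,0,0,0,0,0],
  [6.9,0,0,0,0,0,0],
])

```text
clock: 19.25
position: [0.4359, -0.2808, 0.0051]
tool_rot: [-3.141, 0.0, -0.143]
force: [0.2, 0.5, 0.6]
grip_width: 0.0689
finger_force: 0.3
```

Well centred. Pinch firmly.

>>> servo_tool([
  [6.6,0,0,0,0,0,0],
  [6.6,0,0,0,0,0,0],
  [6.4,0,0,0,0,0,0],
  [6.4,0,0,0,0,0,0],
], force=25)

```text
clock: 19.65
position: [0.436, -0.2807, 0.0051]
tool_rot: [-3.141, 0.0, -0.143]
force: [-0.4, 3.3, 0.7]
grip_width: 0.0655
finger_force: 27.1
```

>>> servo_tool([
  [6.0,0,0,0,0,0,0],
  [6.0,0,0,0,0,0,0],
  [6.0,0,0,0,0,0,0],
], force=80)

```text
clock: 19.95
position: [0.4361, -0.2808, 0.0053]
tool_rot: [-3.142, -0.0, -0.143]
force: [-0.9, 3.9, 5.6]
grip_width: 0.0638
finger_force: 85.7
```

>>> servo_tool([
  [6.0,-0.1,-0.03,-0.05,0,0,0],
  [6.0,-0.5,-0.03,-0.07,0,0,0],
  [6.0,-1.2,-0.03,-0.08,0,0,0],
  [6.0,-2,-0.03,-0.1,0,0,0],
  [6.0,-3,-0.03,-0.1,0,0,0],
  [6.0,-4,-0.03,-0.1,0,0,0],
  [6.0,-5,-0.03,-0.1,0,0,0],
  [6.0,-5.5,-0.03,-0.1,0,0,0],
])

```text
clock: 20.75
position: [0.3797, -0.2724, 0.006]
tool_rot: [-3.141, 0.001, -0.143]
force: [0.2, -0.2, -0.7]
grip_width: 0.0638
finger_force: 87.6
```

```bash
python3 - <<'E'
from h import *
from workcell import bot
o=bot.observe();print(o["clock"],o["force"],o["moment"],o["position"],o["grip_width"],o["finger_force"])
E
```

```text
20.75 [ 0.23484655 -0.16894751 -0.73396604] [-0.0293857   0.02513388 -0.00883767] [ 0.37971166 -0.27244267  0.00601799] 0.06375738552465825 87.60455846786499
```

>>> servo_tool([
  [6.0,0,0,-0.3,0,0,0],
  [6.0,0,0,-1,0,0,0],
  [6.0,0,0,-2.5,0,0,0],
  [6.0,0,0,-4.5,0,0,0],
  [6.0,0,0,-6.5,0,0,0],
  [6.0,0,0,-8.5,0,0,0],
  [6.0,0,0,-10.5,0,0,0],
  [6.0,0,0,-12,0,0,0],
  [6.0,0,0,-13,0,0,0],
  [6.0,0,0,-13,0,0,0],
])

```text
clock: 21.75
position: [0.3823, -0.273, 0.1373]
tool_rot: [3.141, -0.002, -0.143]
force: [-0.1, -0.6, -0.5]
grip_width: 0.0635
finger_force: 87.6
```

```bash
python3 - <<'E'
from h import *
from workcell import bot
o=bot.observe();print(o["clock"],o["force"],o["position"],o["finger_force"])
print(*delta(o,[.46,-.03,.15],np.radians(46)))
E
```

```text
21.75 [-0.06136011 -0.56482609 -0.54568112] [ 0.38225695 -0.27300965  0.13732046] 87.60954022407532
[  4.24 -25.16  -1.28] [  0.09  -0.08 -54.17]
```

>>> servo_tool([
  [6.0,0.2,-1,-0.3,0,0,-2],
  [6.0,0.5,-3,-0.6,0,0,-7],
  [6.0,1,-6,-1,0,0,-13],
  [6.0,1.6,-9.5,-1.3,0,0,-20],
  [6.0,2.2,-13,-1.3,0,0,-27],
  [6.0,2.8,-16.5,-1.3,0,0,-34.5],
  [6.0,3.3,-19.5,-1.3,0,0,-42],
  [6.0,3.8,-22.5,-1.3,0,0,-48],
  [6.0,4.1,-24.5,-1.3,0,0,-52.5],
  [6.0,4.24,-25.2,-1.3,0,0,-54.2],
])

```text
clock: 22.75
position: [0.4595, -0.0271, 0.1487]
tool_rot: [-3.141, -0.0, 0.809]
force: [-0.1, 0.2, -0.6]
grip_width: 0.0638
finger_force: 87.6
```

```bash
python3 - <<'E'
from h import *
from workcell import bot
o=bot.observe();print(o["clock"],o["force"],o["position"],o["tool_rot"],o["finger_force"])
print(*delta(o,[.524,.2395,.15],np.radians(100)))
E
```

```text
22.75 [-0.07761077  0.15500009 -0.59737094] [ 0.45951699 -0.02712138  0.14868885] [-3.14060336e+00 -4.41903274e-05  8.09371762e-01] 87.56681799888611
[ 23.75 -13.73  -0.12] [-5.000e-02 -3.000e-02 -5.363e+01]
```

>>> servo_tool([
  [6.0,1,-0.5,0,0,0,-2],
  [6.0,3,-1.7,0,0,0,-7],
  [6.0,6,-3.5,0,0,0,-13],
  [6.0,9.5,-5.5,0,0,0,-20],
  [6.0,13,-7.5,0,0,0,-27],
  [6.0,16.5,-9.5,0,0,0,-34.5],
  [6.0,19.5,-11.3,0,0,0,-42],
  [6.0,22,-12.7,0,0,0,-48],
  [6.0,23.4,-13.5,0,0,0,-52],
  [6.0,23.8,-13.7,0,0,0,-53.6],
])

```text
clock: 23.75
position: [0.5258, 0.2395, 0.1488]
tool_rot: [-3.141, -0.001, 1.745]
force: [-0.5, 0.4, -1.3]
grip_width: 0.0639
finger_force: 87.6
```

>>> servo_tool([
  [6.0,0,0,0,0,0,0],
  [6.0,0,0,0,0,0,0],
  [6.0,0,0,0,0,0,0],
])

```text
clock: 24.05
position: [0.5261, 0.236, 0.1492]
tool_rot: [3.142, 0.001, 1.737]
force: [0.3, -0.1, -0.3]
grip_width: 0.0633
finger_force: 87.6
```

```bash
python3 - <<'E'
from h import *
from workcell import bot
o=bot.observe();print(o["clock"],o["force"],o["position"],o["tool_rot"],o["finger_force"])
f=bot.grab_frame("side");t=bot.grab_frame("top")
pickle.dump(f,open("side6.pkl","wb"));pickle.dump(t,open("top6.pkl","wb"))
a=cv2.resize(f["frame"][195:305,240:340],(545,600),interpolation=cv2.INTER_CUBIC)
b=cv2.resize(t["frame"][185:260,182:214],(255,600),interpolation=cv2.INTER_CUBIC)
cv2.imwrite("pics/p6.png",np.hstack([a,b]))
def P(o,z):
    y=o["tool_rot"][2];return np.array([np.r_[o["position"][:2],z]+rz(y)@[x+.035,w,0] for x,w in((-.07,.033),(-.07,-.033),(.07,-.033),(.07,.033))])
for z in(.2,.206,.212):print(z,"side",proj(f,P(o,z)).round(1).tolist(),"top",proj(t,P(o,z)).round(1).tolist())
E
```

```text
24.05 [ 0.27523308 -0.10623779 -0.29344469] [0.52613091 0.23600725 0.14916242] [3.14159098e+00 5.80352449e-04 1.73662793e+00] 87.57815837860107
0.2 side [[300.6, 187.5], [268.0, 186.1], [260.3, 216.9], [298.2, 218.7]] top [[219.4, 221.7], [216.3, 199.3], [168.7, 206.2], [171.6, 228.7]]
0.206 side [[300.7, 184.7], [268.0, 183.3], [260.3, 213.8], [298.3, 215.6]] top [[219.2, 221.5], [216.1, 199.0], [168.3, 206.0], [171.2, 228.5]]
0.212 side [[300.8, 181.9], [268.0, 180.6], [260.3, 210.7], [298.5, 212.4]] top [[219.0, 221.4], [215.9, 198.8], [167.9, 205.8], [170.8, 228.4]]
```

View pics/p6.png

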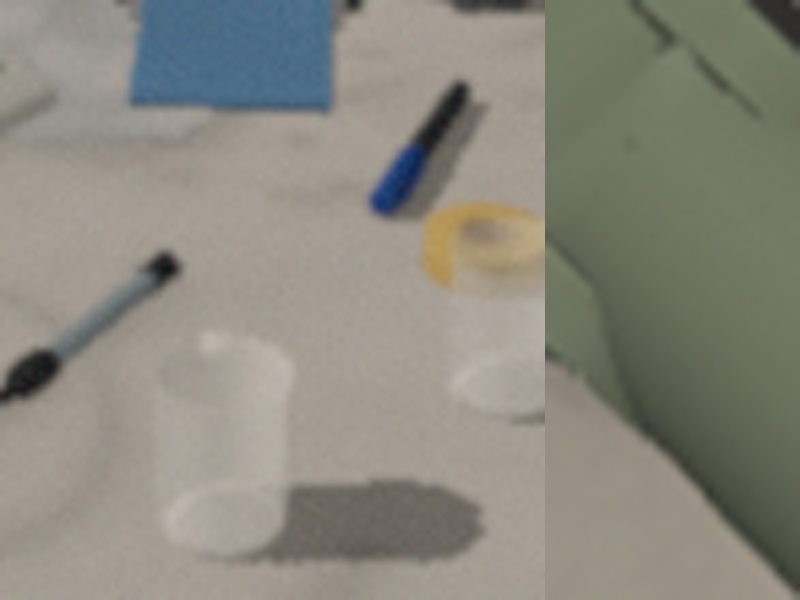

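The beaker rim in the side crop spans x 158–293, the spout is at the far side (210,340), and nothing has moved. The held plate is level, with its near end at crop (132,104)–(330,108). I'll measure its pose from the blue mask without viewing more pictures.

>>> servo_tool([
  [6.0,0,0,0,0,0,0],
  [6.0,0,0,0,0,0,0],
  [6.0,0,0,0,0,0,0],
])

```text
clock: 24.45
position: [0.5261, 0.237, 0.1491]
tool_rot: [3.142, -0.0, 1.738]
force: [-0.4, 0.1, -1.7]
grip_width: 0.0636
finger_force: 87.6
```

```bash
cat > pl.py <<'E'
from h import *
from workcell import bot
o=bot.observe();print(o["clock"],o["force"],o["position"],o["tool_rot"],o["finger_force"])
f=bot.grab_frame("side");pickle.dump(f,open("sidep.pkl","wb"))
Z=o["position"][2]+.059
k=cv2.inRange(cv2.cvtColor(f["frame"],cv2.COLOR_BGR2HSV),(98,90,60),(118,255,255))
n,lab,st,_=cv2.connectedComponentsWithStats(k);b=1+np.argmax([s[4] if 240<s[0]+s[2]/2<330 else 0 for s in st[1:]]);m=lab==b;print("blob",st[b])
ys=np.where(m.any(1))[0]; r0,r1=ys.max()-16,ys.max()-4
L=np.array([[np.where(m[r])[0].min()-.5,r] for r in range(r0,r1)]);Rr=np.array([[np.where(m[r])[0].max()+.5,r] for r in range(r0,r1)])
cols=range(int(L[-1,0])+4,int(Rr[-1,0])-3);B=np.array([[c,np.where(m[:,c])[0].max()+.5] for c in cols])
# side edges lie on top surface; the lowest visible edge = bottom edge of end face
def P(p,x,w,z):return np.r_[p[:2],z]+rz(p[2])@[x,w,0]
def dist(pts,a,b):
    a,b=proj(f,[a,b]);d=(b-a)/np.linalg.norm(b-a);return (pts-a)@[-d[1],d[0]]
res=lambda p:np.r_[dist(Rr,P(p,0,.033,Z),P(p,.07,.033,Z)),dist(L,P(p,0,-.033,Z),P(p,.07,-.033,Z)),dist(B,P(p,.07,-.033,Z-.005),P(p,.07,.033,Z-.005))]
r=least_squares(res,[.518,.274,1.74],loss="soft_l1")
print("plate centre",r.x[:2].round(4),"yaw",np.degrees(r.x[2]).round(2),"rms",res(r.x).std().round(2),[v.mean().round(2) for v in np.split(res(r.x),[len(Rr),len(Rr)+len(L)])])
print("widthpx obs/pred",(Rr-L)[:,0].mean(), "bottom row",B[:,1].mean())
print("nominal centre",o["position"][:2]+rz(o["tool_rot"][2])[:2,0]*.035)
d,w=delta(o,np.r_[o["position"][:2]+np.array([.518,.274])-r.x[:2],o["position"][2]]);print("tool shift to centre",d)
E
python3 pl.py
```

```text
24.45 [-0.39529112  0.14875028 -1.7492552 ] [0.52610293 0.23698191 0.14914576] [ 3.14153162e+00 -1.47195227e-05  1.73842114e+00] 87.57669925689697
blob [ 265  184   35   31 1028]
plate centre [0.521  0.2611] yaw 102.15 rms 0.83 [np.float64(1.1), np.float64(-1.18), np.float64(0.01)]
widthpx obs/pred 34.166666666666664 bottom row 213.85714285714286
nominal centre [0.5202635  0.27149134]
tool shift to centre [ 1.32 -0.08  0.  ]
```

>>> servo_tool([
  [6.0,0.2,-0.05,0.5,0,0,0],
  [6.0,0.5,-0.1,2,0,0,0],
  [6.0,0.7,-0.13,4,0,0,0],
  [6.0,0.7,-0.13,6,0,0,0],
  [6.0,0.7,-0.13,8,0,0,0],
  [6.0,0.7,-0.13,9.5,0,0,0],
  [6.0,0.7,-0.13,10.5,0,0,0],
  [6.0,0.7,-0.13,11,0,0,0],
  [6.0,0.7,-0.13,11,0,0,0],
  [6.0,0.7,-0.13,11,0,0,0],
])

```text
clock: 25.5
position: [0.5239, 0.244, 0.0396]
tool_rot: [3.141, -0.0, 1.739]
force: [-0.7, -0.8, -0.6]
grip_width: 0.0641
finger_force: 87.6
```

>>> servo_tool([
  [6.0,0,0,0,0,0,0],
  [6.0,0,0,0,0,0,0],
  [6.0,0,0,0,0,0,0],
])

```text
clock: 25.8
position: [0.5238, 0.2437, 0.0394]
tool_rot: [3.141, -0.0, 1.739]
force: [-0.1, -0.5, -0.6]
grip_width: 0.064
finger_force: 87.6
```

```bash
python3 pl.py; python3 - <<'E'
from h import *
f=pickle.load(open("sidep.pkl","rb"))
print("rim centre px",proj(f,[.518,.274,.068]))
g=cv2.cvtColor(f["frame"],cv2.COLOR_BGR2GRAY)
print("base rows, cols 262..300",[cv2.GaussianBlur(g,(1,7),0)[r,262:302].tolist() for r in(284,288)])
E
```

```text
25.8 [-0.05851886 -0.53538501 -0.60171287] [0.52383581 0.24374155 0.03943981] [ 3.14108404e+00 -4.71358303e-05  1.73853088e+00] 87.6070511341095
blob [ 265  233   34   38 1165]
plate centre [0.5201 0.2702] yaw 104.19 rms 0.91 [np.float64(1.25), np.float64(-1.25), np.float64(0.01)]
widthpx obs/pred 32.416666666666664 bottom row 269.53846153846155
nominal centre [0.51799259 0.27825034]
tool shift to centre [ 0.41 -0.14 -0.  ]
rim centre px [[281.39138076 261.98436477]]
base rows, cols 262..300 [[158, 158, 159, 159, 160, 161, 165, 168, 168, 170, 172, 174, 175, 175, 174, 173, 173, 172, 171, 171, 172, 173, 172, 172, 173, 172, 172, 172, 171, 163, 150, 137, 128, 126, 128, 129, 125, 127, 127, 127], [159, 160, 160, 160, 161, 162, 165, 169, 175, 181, 183, 182, 179, 177, 174, 172, 171, 170, 167, 167, 168, 166, 167, 167, 166, 166, 166, 166, 166, 157, 133, 114, 107, 109, 108, 108, 106, 109, 108, 107]]
```

Centred within about 2 mm. I'll lower gently.

>>> servo_tool([
  [6.0,0,0,0.4,0,0,0],
  [6.0,0,0,0.8,0,0,0],
  [6.0,0,0,1.2,0,0,0],
  [6.0,0,0,1.5,0,0,0],
  [6.0,0,0,1.7,0,0,0],
  [6.0,0,0,1.8,0,0,0],
  [6.0,0,0,1.8,0,0,0],
])

```text
clock: 26.55
position: [0.5236, 0.2438, 0.021]
tool_rot: [-3.141, -0.0, 1.739]
force: [0.2, 0.5, -1.3]
grip_width: 0.0639
finger_force: 87.6
```

>>> servo_tool([
  [6.0,0,0,0.05,0,0,0],
  [6.0,0,0,0.1,0,0,0],
  [6.0,0,0,0.1,0,0,0],
])

```text
clock: 26.85
position: [0.5237, 0.2437, 0.0201]
tool_rot: [3.142, 0.0, 1.739]
force: [1.1, 0.4, -0.2]
grip_width: 0.0636
finger_force: 87.6
```

>>> servo_tool([
  [6.0,0,0,0.05,0,0,0],
  [6.0,0,0,0.1,0,0,0],
  [6.0,0,0,0.1,0,0,0],
])

```text
clock: 27.15
position: [0.5236, 0.2437, 0.019]
tool_rot: [-3.142, -0.0, 1.739]
force: [-0.0, 0.1, -1.1]
grip_width: 0.0639
finger_force: 87.6
```

>>> servo_tool([
  [6.0,0,0,0.05,0,0,0],
  [6.0,0,0,0.1,0,0,0],
  [6.0,0,0,0.1,0,0,0],
])

```text
clock: 27.45
position: [0.5236, 0.2437, 0.018]
tool_rot: [-3.142, -0.0, 1.739]
force: [-0.8, 0.1, -1.4]
grip_width: 0.0639
finger_force: 87.6
```

>>> servo_tool([
  [6.0,0,0,0.04,0,0,0],
  [6.0,0,0,0.08,0,0,0],
  [6.0,0,0,0.08,0,0,0],
])

```text
clock: 27.75
position: [0.5236, 0.2438, 0.0173]
tool_rot: [-3.142, -0.0, 1.739]
force: [0.7, 0.3, 0.1]
grip_width: 0.0637
finger_force: 87.6
```

>>> servo_tool([
  [6.0,0,0,0.03,0,0,0],
  [6.0,0,0,0.06,0,0,0],
  [6.0,0,0,0.06,0,0,0],
])

```text
clock: 28.05
position: [0.5236, 0.2437, 0.0167]
tool_rot: [-3.142, 0.0, 1.739]
force: [0.2, 0.0, -0.6]
grip_width: 0.0635
finger_force: 87.6
```

>>> servo_tool([
  [6.0,0,0,0.03,0,0,0],
  [6.0,0,0,0.05,0,0,0],
  [6.0,0,0,0.05,0,0,0],
])

```text
clock: 28.35
position: [0.5236, 0.2438, 0.0162]
tool_rot: [-3.142, -0.0, 1.739]
force: [0.1, -0.7, 0.2]
grip_width: 0.0639
finger_force: 87.6
```

>>> servo_tool([
  [6.0,0,0,0.03,0,0,0],
  [6.0,0,0,0.05,0,0,0],
  [6.0,0,0,0.05,0,0,0],
])

```text
clock: 28.65
position: [0.5236, 0.2438, 0.0157]
tool_rot: [-3.142, -0.0, 1.739]
force: [0.4, -0.2, -1.6]
grip_width: 0.0635
finger_force: 87.6
```

>>> servo_tool([
  [6.0,0,0,0.03,0,0,0],
  [6.0,0,0,0.05,0,0,0],
  [6.0,0,0,0.05,0,0,0],
])

```text
clock: 28.95
position: [0.5236, 0.2438, 0.0152]
tool_rot: [-3.142, -0.0, 1.739]
force: [-0.4, 0.5, -1.1]
grip_width: 0.0636
finger_force: 87.6
```

>>> servo_tool([
  [6.0,0,0,0.03,0,0,0],
  [6.0,0,0,0.04,0,0,0],
  [6.0,0,0,0.04,0,0,0],
])

```text
clock: 29.25
position: [0.5236, 0.2437, 0.0148]
tool_rot: [-3.142, 0.0, 1.739]
force: [-0.1, -0.2, -1.7]
grip_width: 0.0637
finger_force: 87.6
```

>>> servo_tool([
  [6.0,0,0,0.03,0,0,0],
  [6.0,0,0,0.04,0,0,0],
  [6.0,0,0,0.04,0,0,0],
])

```text
clock: 29.55
position: [0.5236, 0.2438, 0.0144]
tool_rot: [-3.142, -0.0, 1.739]
force: [0.2, 0.9, -1.1]
grip_width: 0.064
finger_force: 87.6
```

>>> servo_tool([
  [6.0,0,0,0.03,0,0,0],
  [6.0,0,0,0.04,0,0,0],
  [6.0,0,0,0.04,0,0,0],
])

```text
clock: 29.85
position: [0.5236, 0.2437, 0.014]
tool_rot: [-3.142, 0.0, 1.739]
force: [0.4, -0.5, -1.3]
grip_width: 0.0637
finger_force: 87.6
```

>>> servo_tool([
  [6.0,0,0,0.03,0,0,0],
  [6.0,0,0,0.04,0,0,0],
  [6.0,0,0,0.04,0,0,0],
])

```text
clock: 30.15
position: [0.5236, 0.2437, 0.0136]
tool_rot: [-3.142, 0.0, 1.739]
force: [0.1, 0.4, -1.0]
grip_width: 0.0636
finger_force: 87.6
```

>>> servo_tool([
  [6.0,0,0,0.03,0,0,0],
  [6.0,0,0,0.04,0,0,0],
  [6.0,0,0,0.04,0,0,0],
])

```text
clock: 30.45
position: [0.5236, 0.2438, 0.0132]
tool_rot: [-3.142, -0.0, 1.739]
force: [0.3, -0.0, 0.2]
grip_width: 0.0637
finger_force: 87.6
```

>>> servo_tool([
  [6.0,0,0,0.03,0,0,0],
  [6.0,0,0,0.04,0,0,0],
  [6.0,0,0,0.04,0,0,0],
])

```text
clock: 30.75
position: [0.5236, 0.2438, 0.0128]
tool_rot: [-3.142, -0.0, 1.739]
force: [0.3, 0.7, -1.5]
grip_width: 0.0636
finger_force: 87.6
```

>>> servo_tool([
  [6.0,0,0,0.03,0,0,0],
  [6.0,0,0,0.04,0,0,0],
  [6.0,0,0,0.04,0,0,0],
])

```text
clock: 31.05
position: [0.5236, 0.2438, 0.0124]
tool_rot: [-3.142, 0.0, 1.739]
force: [0.1, -0.2, -2.0]
grip_width: 0.0636
finger_force: 87.6
```

>>> servo_tool([
  [6.0,0,0,0.03,0,0,0],
  [6.0,0,0,0.04,0,0,0],
  [6.0,0,0,0.04,0,0,0],
])

```text
clock: 31.35
position: [0.5236, 0.2438, 0.012]
tool_rot: [-3.142, -0.0, 1.739]
force: [0.3, 0.4, -1.7]
grip_width: 0.0636
finger_force: 87.6
```

>>> servo_tool([
  [6.0,0,0,0.03,0,0,0],
  [6.0,0,0,0.04,0,0,0],
  [6.0,0,0,0.04,0,0,0],
])

```text
clock: 31.65
position: [0.5236, 0.2437, 0.0116]
tool_rot: [-3.142, 0.0, 1.739]
force: [-0.5, 0.1, -1.5]
grip_width: 0.064
finger_force: 87.6
```

>>> servo_tool([
  [6.0,0,0,0.03,0,0,0],
  [6.0,0,0,0.04,0,0,0],
  [6.0,0,0,0.04,0,0,0],
])

```text
clock: 31.95
position: [0.5237, 0.2438, 0.0112]
tool_rot: [3.142, -0.0, 1.739]
force: [0.4, 0.3, -0.7]
grip_width: 0.0636
finger_force: 87.6
```

>>> servo_tool([
  [6.0,0,0,0.03,0,0,0],
  [6.0,0,0,0.04,0,0,0],
  [6.0,0,0,0.04,0,0,0],
])

```text
clock: 32.25
position: [0.5237, 0.2438, 0.0109]
tool_rot: [3.141, -0.0, 1.739]
force: [0.1, -0.7, 3.1]
grip_width: 0.0642
finger_force: 87.9
```

>>> servo_tool([
  [6.0,0,0,0.03,0,0,0],
  [6.0,0,0,0.04,0,0,0],
  [6.0,0,0,0.04,0,0,0],
])

```text
clock: 32.55
position: [0.5237, 0.2438, 0.0107]
tool_rot: [3.141, 0.0, 1.739]
force: [-1.7, -2.3, 7.8]
grip_width: 0.0638
finger_force: 88.3
```

>>> servo_tool([
  [6.0,0,0,0.02,0,0,0],
  [6.0,0,0,0.03,0,0,0],
  [6.0,0,0,0.03,0,0,0],
])

```text
clock: 32.85
position: [0.5238, 0.2437, 0.0105]
tool_rot: [3.141, 0.0, 1.739]
force: [-2.3, -2.5, 10.0]
grip_width: 0.0639
finger_force: 88.6
```

Contact. I'll back off to a light touch, then release.

>>> servo_tool([
  [6.0,0,0,-0.04,0,0,0],
  [6.0,0,0,-0.07,0,0,0],
  [6.0,0,0,-0.08,0,0,0],
  [6.0,0,0,-0.08,0,0,0],
])

```text
clock: 33.25
position: [0.5237, 0.2438, 0.0109]
tool_rot: [3.141, -0.0, 1.739]
force: [-0.5, -0.7, 3.9]
grip_width: 0.0636
finger_force: 87.9
```

```bash
python3 - <<'E'
from workcell import bot
for i in range(3):
    o=bot.observe();print(o["clock"],o["force"],o["moment"],o["position"]);bot.grab_frame("side")
E
python3 pl.py
```

```text
33.25 [-0.47297519 -0.72541826  3.91666685] [-0.03235532  0.06049521  0.03799617] [0.52369741 0.24379121 0.01090521]
33.3 [-0.00728743  0.88389666  2.77242857] [-0.08953426  0.06913259  0.01418696] [0.52368204 0.24377719 0.01090279]
33.35 [0.32084895 0.08464192 2.61539144] [-0.0449776   0.06567961  0.00876217] [0.52370103 0.24378105 0.01091521]
33.4 [ 0.34386825 -0.52459565  3.04863083] [0.52366745 0.24379398 0.01089293] [ 3.14153792e+00 -6.43636910e-05  1.73867357e+00] 87.91682839393616
blob [ 265  245   34   39 1168]
plate centre [0.518  0.2685] yaw 101.5 rms 0.77 [np.float64(1.02), np.float64(-1.08), np.float64(-0.0)]
widthpx obs/pred 32.416666666666664 bottom row 282.03846153846155
nominal centre [0.51781931 0.27830194]
tool shift to centre [0.54 0.09 0.  ]
```

>>> servo_tool([
  [6.0,0,0,-0.01,0,0,0],
  [6.0,0,0,-0.02,0,0,0],
  [6.3,0,0,-0.02,0,0,0],
  [6.4,0,0,-0.02,0,0,0],
  [6.5,0,0,-0.02,0,0,0],
  [6.6,0,0,-0.02,0,0,0],
  [6.7,0,0,-0.02,0,0,0],
  [6.8,0,0,-0.02,0,0,0],
  [6.9,0,0,-0.02,0,0,0],
  [7.0,0,0,-0.02,0,0,0],
], force=20)

```text
clock: 34.45
position: [0.5237, 0.2438, 0.0111]
tool_rot: [3.142, -0.0, 1.739]
force: [0.1, 0.5, -0.2]
grip_width: 0.07
finger_force: 0.0
```

```bash
python3 pl.py; python3 - <<'E'
from h import *
f=pickle.load(open("sidep.pkl","rb"));g=cv2.cvtColor(f["frame"],cv2.COLOR_BGR2GRAY)
print("base row 288",cv2.GaussianBlur(g,(1,7),0)[288,262:302].tolist())
E
```

```text
34.45 [ 0.07620607  0.52151488 -0.16414757] [0.52366764 0.24375528 0.01112454] [ 3.14155037e+00 -1.85856869e-05  1.73866741e+00] 0.0
blob [ 265  245   33   39 1163]
plate centre [0.5178 0.2693] yaw 101.58 rms 0.81 [np.float64(1.07), np.float64(-1.13), np.float64(0.0)]
widthpx obs/pred 32.333333333333336 bottom row 282.1923076923077
nominal centre [0.51781971 0.27826328]
tool shift to centre [0.46 0.09 0.  ]
base row 288 [160, 159, 159, 161, 161, 161, 166, 169, 175, 182, 184, 182, 180, 176, 175, 174, 171, 170, 167, 167, 167, 167, 166, 167, 166, 166, 167, 167, 167, 157, 133, 113, 108, 110, 107, 108, 107, 108, 109, 108]
```

Released; the plate is steady and the beaker base hasn't changed. I'll open fully and retreat straight up, then away.

>>> servo_tool([
  [7.5,0,0,0,0,0,0],
  [8.2,0,0,0,0,0,0],
  [8.2,0,0,0,0,0,0],
  [8.2,0,0,-0.5,0,0,0],
  [8.2,0,0,-1.5,0,0,0],
  [8.2,0,0,-3,0,0,0],
  [8.2,0,0,-5,0,0,0],
  [8.2,0,0,-8,0,0,0],
  [8.2,0,0,-11,0,0,0],
  [8.2,0,0,-14,0,0,0],
])

```text
clock: 35.5
position: [0.5235, 0.2438, 0.1537]
tool_rot: [3.141, -0.0, 1.739]
force: [0.7, -0.5, 0.7]
grip_width: 0.082
finger_force: 0.0
```

>>> servo_tool([
  [8.2,-3,0,-1,0,0,0],
  [8.2,-7,0,-2,0,0,0],
  [8.2,-11,0,-2,0,0,0],
  [8.2,-15,0,-2,0,0,0],
  [8.2,-19,0,-2,0,0,0],
  [8.2,-23,0,-2,0,0,0],
  [8.2,-26,0,-2,0,0,0],
  [8.2,-28,0,-2,0,0,0],
  [8.2,-28,0,-2,0,0,0],
  [8.2,-28,0,-2,0,0,0],
])

```text
clock: 36.5
position: [0.5704, -0.0322, 0.1721]
tool_rot: [3.141, -0.0, 1.738]
force: [-0.6, 0.1, -0.0]
grip_width: 0.0821
finger_force: 0.0
```

```bash
python3 - <<'E'
from h import *
from workcell import bot
o=bot.observe();print(o["clock"],o["force"],o["position"])
F={"side":bot.grab_frame("side"),"top":bot.grab_frame("top")};Z=.073
M={}
for n,f in F.items():
    k=cv2.inRange(cv2.cvtColor(f["frame"],cv2.COLOR_BGR2HSV),(98,90,60),(118,255,255))
    c=proj(f,[.518,.274,Z])[0];w=np.zeros_like(k);cv2.circle(w,tuple(int(v) for v in c),50 if n=="side" else 24,255,-1)
    k&=w;M[n]=k>0
    r=cv2.minAreaRect(cv2.findNonZero(k));print(n,(k>0).sum(),r, "pred",c)
def cost(p):
    e=0
    for n,f in F.items():
        P=np.array([np.r_[p[:2],Z]+rz(p[2])@[x,y,0] for x,y in((-.07,.033),(-.07,-.033),(.07,-.033),(.07,.033))])
        W=np.zeros((420*4,560*4),np.uint8);cv2.fillPoly(W,[np.round((proj(f,P)+.5)*4).astype(int)],255)
        e+=np.abs(cv2.resize(W,(560,420),interpolation=cv2.INTER_AREA)/255.-M[n]).sum()
    return e
x0=np.array([.518,.274,1.745]);b=minimize(cost,x0,method="Nelder-Mead",options=dict(initial_simplex=x0+np.vstack([np.zeros(3),np.diag([.006,.006,.05])])))
print("plate",b.x,b.fun,cost(x0))
E
```

```text
36.5 [-0.63234442  0.0976747  -0.03900543] [ 0.57041881 -0.03217304  0.17210307]
side 1233 ((287.4095153808594, 250.75340270996094), (39.0822868347168, 72.04325103759766), 19.653823852539062) pred [281.43759889 259.85319778]
top 841 ((197.95599365234375, 218.50799560546875), (19.409072875976562, 43.37972640991211), 79.69515228271484) pred [198.57772251 217.98670465]
plate [0.51633747 0.27953568 1.75992046] 311.68627450980387 404.878431372549
```

```bash
python3 -c "
from workcell import bot
print(bot.job_done())"
```

```text
the job is handed in; nothing more can be done
None
```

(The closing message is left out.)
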